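# Three-point touch-off of a circuit board in its test fixture

## Task

Show the tester where the circuit board in the grey test fixture sits: with the gripper's fingers closed and pointing down, rest the fingertips gently for about half a second on top of each of the board's three round steel studs, in this order: first the stud at the corner between the other two, then the stud at the other end of the board's long edge, then the stud at the other end of its short edge. Finish with the fingers lifted clear. Leave the spare board of the same kind, which lies on the bench, alone.

Things in the scene. Friction and masses are not known exactly. Their poses are not given: they have to be found in the camera images.
- stud_corner (a point): First stud: plain steel cylinder, 18 mm across, 14 mm proud of the green board (180 x 130 mm) in the grey fixture (240 x 190 mm, at any yaw). Origin: centre of its flat top, 74 mm above the bench; x points to stud_long, y to stud_short, z up. The studs stand 20 mm in from three corners; the fourth has a black terminal block. Other board parts and the tools lying round it are lower than the studs.
- stud_long (a point): Second stud: same size and height, 140 mm from stud_corner along the board's long edge. Origin: centre of its flat top; axes as stud_corner. The board floats on springs and gives straight down under the fingers: it starts to sink at 1 to 2 N, meets a rigid stop 8 mm down at about 5 N, and rises again when released.
- stud_short (a point): Third stud: same size and height, 90 mm from stud_corner along the board's short edge, on the same sprung board. Origin: centre of its flat top; axes as stud_corner.
- spare_board: Spare board to be left alone: looks the same (180 x 130 mm, three studs and a terminal block) but lies loose on the bench, to the left or right of the fixture, its stud tops only 24 mm above the bench. Origin: centre of its underside, on the bench; x along its long edge, z up.

How it is judged:
On the way, in this order (a step that is already met when the one before it is completed fails the run):
1. the closed fingertips rest on the corner stud (board_c0) (contact force between the fingers and board_c0 above 0.6 N and horizontal distance between the grasp point and stud_corner below 0.018 m), for 0.2 s.
2. then on the stud at the other end of the long edge (board_c1) (contact force between the fingers and board_c1 above 0.6 N and horizontal distance between the grasp point and stud_long below 0.018 m), for 0.2 s.
3. then on the stud at the other end of the short edge (board_c2) (contact force between the fingers and board_c2 above 0.6 N and horizontal distance between the grasp point and stud_short below 0.018 m), for 0.2 s.
At the end, for the whole second after the job is handed in: All three studs have been touched in the order given (fingertips within 18 mm of the stud's centre, over 0.6 N for 0.2 s each); the board has risen on its springs again to within 4 mm of where it was; the spare board lies where it lay, within 15 mm (distance of each of stud_corner, stud_long, stud_short from where it was at the start of the episode below 0.004 m and distance of spare_board from where it was at the start of the episode below 0.015 m).
It fails at once if a stud is pressed with more than 25 N (contact force between any of the arm, the fingers and board_c0 above 25 N or contact force between any of the arm, the fingers and board_c1 above 25 N or contact force between any of the arm, the fingers and board_c2 above 25 N).
It fails at once if the robot touches the spare board (contact force between any of the fingers, the arm and spare_board above 1 N).
It also fails if it takes over 40 s, if anything falls off the work surface, if the arm or the gripper's body presses on something with over 40 N, if the wrist force passes 120 N, or if a joint passes its speed limit or range.

## Robot

A 6-joint arm with a two-finger parallel gripper is mounted at the origin on the work surface. World frame = base frame: x ahead of the robot, y to its left, z up, the work surface at z = 0. Lengths are in m, angles in rad, forces in N, time in s.
With the tool pointing down it reaches from about 0.275 to 0.825 m from the base axis. Payload 5.2 kg.
Tool frame: the origin (TCP) lies on the front face of the gripper's body, between the roots of the fingers; the fingertips stand 84 mm ahead of it and the grasp point (between the pads) lies 65 mm ahead of it; z points along the fingers, y is the direction in which the jaws open and shut (so a half turn about z gives the same grasp; the last joint's range is limited). The gripper opens to 93 mm and grips with 3 to 60 N. Pads are 15 mm wide; open, the fingers measure 128 mm over their backs; the gripper's body (75 mm by 188 mm) begins 65 mm behind the grasp point.
Start: joints at [-1.443, 0.259, 1.535, -0, 1.348, -0.203], TCP at [0.179, -0.52, 0.303] pointing down, gripper open.
Joint ranges: [-3.14, 3.14], [-0.91, 2.08], [0.19, 2.58], [-1.22, 4.36], [0.22, 2.71], [-3.12, 3.12]. Speed limits (rad/s): [2.57, 2.57, 3.14, 3.14, 3.14, 3.14].

## Interface

Orientations are given as a unit quaternion [x, y, z, w].
In Python, from rig import ctrl gives the robot as it stands.
- The arm moves only by the tool send_rows, never from a script. Its argument "rows" is one flat list of numbers, 6 for each row, row after row: the shift along the tool's x, y, z in m, then the turn, a rotation vector about the tool's x, y, z in rad. In form: [x, y, z, rx, ry, rz, x, y, z, rx, ry, rz, ...]. A call has exactly 10 rows; each row is the pose to reach, as a shift and turn from the pose measured when the call began, along the tool's axes at that moment; what a row does not reach only later rows make up. A row lasts 1/8 s, in which the tool goes at most 62.5 mm and 10.7 degrees, less where a joint would pass 70% of its speed; a pose out of reach is approached as far as the arm can. A call with a gripper value outside its range is refused whole. "grip" is the opening, from 0 (shut) to 1 (fully open), set as the call begins (left out, the last holds). The fingers move at their own pace and stop on an object; the grip force is fixed at half the most. Time passes only in rows, so rows that repeat a pose let the fingers close, or fill a call up. It gives the time, the measured TCP pose, the force and the opening at its end, in the units of the state.
- ctrl.sense(): the state, without advancing time (a new reading comes with each control period).
- ctrl.camera(name): name is "scene" or "top" or "wrist"; returns (picture, depth): 400x640x3 uint8, red, green, blue; 400x640 float32, m along the optical axis (not along the pixel's ray), 0 where there is no reading.
- ctrl.camera_params(name): a dict with "K" (3x3 intrinsics, pixels), "distortion" ([k1, k2, p1, p2, k3] as OpenCV has them; the pictures are not rectified), "extrinsics" (4x4, takes a point from world to camera coordinates). Camera axes: x right, y down, z forward; pixel columns grow to the right and rows downward; lengths in m; the calibration is good to about 2 mm. A picture is of the moment at which its call begins: read the wrist's pose just before it. camera_params takes no time and is no camera call; for the wrist camera it gives the pose at the moment of the call.
- ctrl.sign_off(): hands the job in, once; it reports no verdict.
Trained networks look in the newest picture that a camera, given by its name, has taken for a name from the list of things; names that differ only in an ending like _2 or _b are one class to them, and where a whole thing is asked for, a point or a joint stands for the part that bears it (a point fixed in the world has none). Each returns a list of dicts, best first, with "score" (0 to 1); they miss things now and then, are a little off and sometimes report something else, mostly with a low value. They report only what shows in the picture. A call takes as long as a camera call.
- ctrl.search_frame(camera, name): "at" ([x, y, z] in m, in world coordinates, good to about 4 mm: the middle of the surface that is visible of it).
The state is a dict: "t": time; "q": joint angles; "joint_vel": joint speeds; "joint_efforts": joint torques, N m; "tool_pos": TCP position; "orientation": TCP orientation; "ft_force": force on the tool from outside, world axes, zero at the start; "wrist_torque": the same for the moment, N m; "width": finger opening in m.
Only numpy, scipy, OpenCV 4.12 (cv2) and the standard library are available. Lean on these libraries where they do the work, as an engineer would, in place of code of your own. Each camera call takes 0.05 s, during which the arm holds its last target. There are 200 camera calls.

## Working session

There is one attempt and no reset: what is moved stays moved. The work goes in short steps, Python scripts to look and compute and a tool call to move; the robot and the scene stay as the last step left them, time stands still between calls to the robot, and variables do not carry over. Pictures are saved under pics/ and viewed, about 8 in all and at most 12, crops included, and the job is handed in when it is done.

Besides the shell and the picture viewer there is one more tool, called as name(argument=value, ...), one argument or row to a line, values as JSON. send_rows: Moves the arm, as the interface text tells. Its arguments: {"type":"object","properties":{"rows":{"type":"array","items":{"type":"number"}},"grip":{"type":"number"}},"required":["rows"]}

```bash
mkdir -p pics; python3 - <<'E'
from rig import ctrl
import cv2
s=ctrl.sense();print({k:s[k] for k in('t','tool_pos','orientation','width')})
for c in('scene','top'):
    p,d=ctrl.camera(c);cv2.imwrite(f'pics/{c}1.png',p[:,:,::-1])
    for n in('stud_corner','stud_long','stud_short','spare_board'):
        print(c,n,[(round(r['score'],2),[round(float(v),4) for v in r['at']]) for r in ctrl.search_frame(c,n)][:4])
E
```

```text
{'t': 0.0, 'tool_pos': array([ 0.17861712, -0.51976991,  0.30192126]), 'orientation': array([ 9.86352839e-01,  1.64642796e-01,  5.07816249e-05, -9.07297541e-04]), 'width': 0.09279763082697695}
scene stud_corner [(0.58, [0.5584, 0.1382, 0.0634])]
scene stud_long [(0.59, [0.5579, 0.1385, 0.06])]
scene stud_short [(0.8, [0.5529, 0.1422, 0.0591])]
scene spare_board [(0.6, [0.5184, -0.4613, 0.0146])]
top stud_corner [(0.93, [0.5539, 0.1302, 0.0621])]
top stud_long [(0.81, [0.551, 0.131, 0.0624])]
top stud_short [(0.63, [0.5515, 0.1279, 0.0582])]
top spare_board [(0.78, [0.5098, -0.4613, 0.0109]), (0.55, [0.5494, 0.1297, 0.0597])]
```

View pics/top1.png

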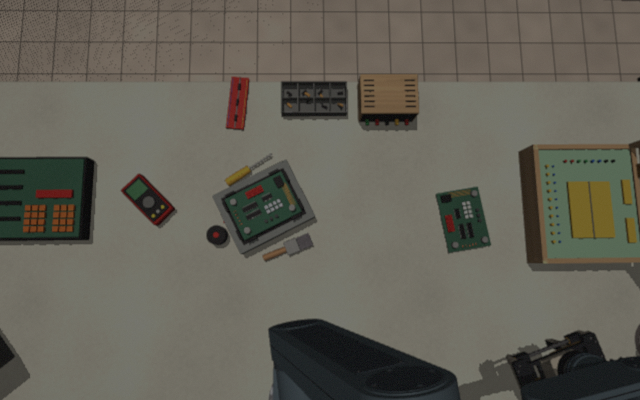

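The fixture with its board is at about pixel (263,206) and the spare at (463,220). Next I enlarge the fixture.

```bash
python3 - <<'E'
import cv2,numpy as np
p=cv2.imread('pics/top1.png')[150:260,200:330]
cv2.imwrite('pics/crop1.png',cv2.convertScaleAbs(cv2.resize(p,None,fx=5,fy=5,interpolation=cv2.INTER_CUBIC),alpha=1.6))
E
```

```text
(no output)
```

View pics/crop1.png

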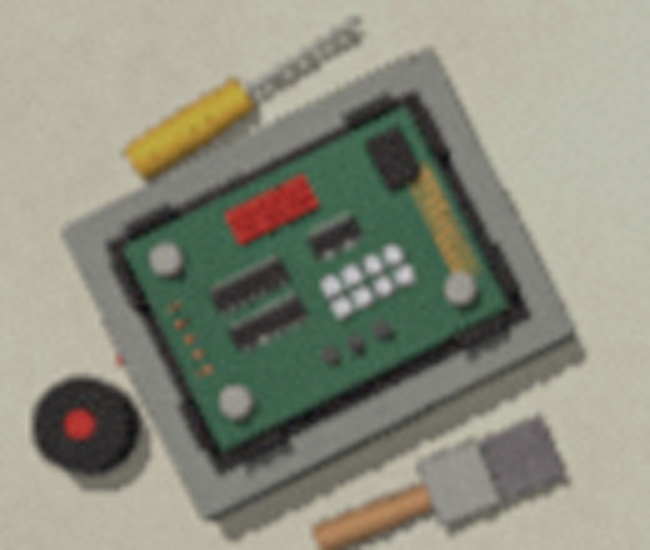

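Studs in the crop are at: corner (236,402), diagonal to the black terminal block at (392,158); long (460,289); short (166,259). I project these onto z=0.074.

```bash
cat > h.py <<'E'
import cv2,numpy as np
from scipy.spatial.transform import Rotation as R
def ray(P,uv,z=.074):
    n=cv2.undistortPoints(np.array(uv,float).reshape(-1,1,2),P['K'],np.array(P['distortion'],float))[:,0]
    E=np.array(P['extrinsics']);Rm=E[:3,:3];c=-Rm.T@E[:3,3]
    d=np.c_[n,np.ones(len(n))]@Rm
    return c+d*((z-c[2])/d[:,2])[:,None]
def rep(X):
    a,b,c=X[:,:2];print(X.round(4).tolist(),'long',np.linalg.norm(b-a),'short',np.linalg.norm(c-a),'yaw',np.arctan2(*(b-a)[::-1]),'dot',(b-a)@(c-a)/.0126)
E
python3 - <<'E'
from h import *; from rig import ctrl
uv=(np.array([[236,402],[460,289],[166,259]])+.5)/5-.5+[200,150]
P={k:np.array(v) for k,v in ctrl.camera_params('top').items()}
X=ray(P,uv);rep(X)
s=ctrl.sense();Rt=R.from_quat(s['orientation'])
m=X.mean(0);print('mean',m,'delta tool',Rt.inv().apply(np.array([m[0]-.1,m[1],.40])-s['tool_pos']))
print(Rt.as_matrix().round(3)); E=ctrl.camera_params('wrist')['extrinsics'];E=np.array(E);print('wristcam',-E[:3,:3].T@E[:3,3],E[2,:3])
E
```

```text
[[0.4805, 0.1704, 0.074], [0.5429, 0.0455, 0.074], [0.5612, 0.2105, 0.074]] long 0.1395847918640156 short 0.09016272701735287 yaw -1.107008890457202 dot 0.0019728803973676177
mean [0.52817593 0.14213967 0.074     ] delta tool [ 0.45110113 -0.54535929 -0.09724341]
[[ 0.946  0.325 -0.   ]
 [ 0.325 -0.946  0.   ]
 [-0.    -0.    -1.   ]]
wristcam [ 0.25008687 -0.49534024  0.38531001] [-0.25721448 -0.08856442 -0.96228741]
```

send_rows(
  rows=[0.015,-0.016,0,0,0,0,0.045,-0.049,0,0,0,0,0.08,-0.087,0,0,0,0,0.115,-0.125,0,0,0,0,0.15,-0.163,0,0,0,0,0.185,-0.201,0,0,0,0,0.22,-0.239,0,0,0,0,0.255,-0.277,0,0,0,0,0.285,-0.31,0,0,0,0,0.305,-0.332,0,0,0,0],
  grip=0,
)

```text
t: 1.75
tool_pos: [0.3597, -0.1052, 0.303]
orientation: [0.986, 0.165, 0.0, 0.0]
ft_force: [0.5, -0.8, -0.7]
width: 0.001
```

send_rows(
  rows=[0.015,-0.016,0,0,0,0,0.04,-0.043,0,0,0,0,0.07,-0.076,0,0,0,0,0.1,-0.109,0,0,0,0,0.13,-0.141,0,0,0,0,0.16,-0.174,0,0,0,0,0.185,-0.201,0,0,0,0,0.2,-0.218,0,0,0,0,0.205,-0.223,0,0,0,0,0.205,-0.223,0,0,0,0],
)

```text
t: 3.0
tool_pos: [0.4806, 0.1723, 0.303]
orientation: [0.986, 0.166, 0.0, 0.0]
ft_force: [-0.6, -0.1, 0.3]
width: 0.0009
```

```bash
python3 - <<'E'
from h import *; from rig import ctrl
P={k:np.array(v) for k,v in ctrl.camera_params('wrist').items()}
s=ctrl.sense();p,d=ctrl.camera('wrist');np.savez('w.npz',**P)
X=np.array([[0.4805,0.1704,0.074],[0.5429,0.0455,0.074],[0.5612,0.2105,0.074]])
E=P['extrinsics'];uv=cv2.projectPoints(X,cv2.Rodrigues(E[:3,:3])[0],E[:3,3],P['K'],P['distortion'])[0][:,0]
print(uv.round(1).tolist(),s['t'],s['tool_pos'],s['orientation'],s['width'],s['ft_force'],s['q'])
cv2.imwrite('pics/w1.png',p[:,:,::-1])
Rt=R.from_quat(s['orientation']);print(Rt.inv().apply(X[0]+[0,0,.084]-s['tool_pos']))
E
```

```text
[[321.6, 181.8], [459.5, 164.3], [309.5, 89.5]] 3.0 [0.48056656 0.17230345 0.30296281] [9.86179015e-01 1.65682918e-01 1.71543800e-04 3.02312463e-04] 0.0008943892024463212 [-0.64761536 -0.0810431   0.30619939] [ 1.25825643e-01  1.87168407e-01  1.62697259e+00 -6.08163916e-04
  1.32708434e+00  1.36386767e+00]
[-0.00071945  0.00168252  0.14496377]
```

View pics/w1.png

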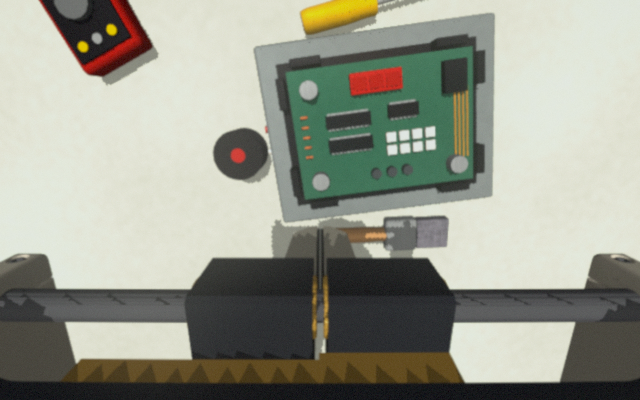

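The wrist view shows the studs at (321,181), (459,164) and (308,90), within about 1 px of my projections. The fingers are shut. Next I descend to 10 mm above the stud, then press slowly.

send_rows(
  rows=[0,0,0.01,0,0,0,0,0.001,0.03,0,0,0,0,0.001,0.055,0,0,0,0,0.002,0.08,0,0,0,-0.001,0.002,0.1,0,0,0,-0.001,0.002,0.117,0,0,0,-0.001,0.002,0.127,0,0,0,-0.001,0.002,0.133,0,0,0,-0.001,0.002,0.135,0,0,0,-0.001,0.002,0.135,0,0,0],
)

```text
t: 4.3
tool_pos: [0.4804, 0.1696, 0.1683]
orientation: [0.986, 0.165, 0.0, 0.0]
ft_force: [-0.0, 0.5, -0.2]
width: 0.0005
```

send_rows(
  rows=[0,0,0.003,0,0,0,0,0,0.006,0,0,0,0,0,0.008,0,0,0,0,0,0.01,0,0,0,0,0,0.012,0,0,0,0,0,0.013,0,0,0,0,0,0.013,0,0,0,0,0,0.013,0,0,0,0,0,0.013,0,0,0,0,0,0.013,0,0,0],
)

```text
t: 5.55
tool_pos: [0.4804, 0.1696, 0.1554]
orientation: [0.986, 0.165, 0.0, 0.0]
ft_force: [-0.8, -0.2, 3.6]
width: 0.0001
```

send_rows(
  rows=[0,0,0.001,0,0,0,0,0,0.001,0,0,0,0,0,0.001,0,0,0,0,0,-0.005,0,0,0,0,0,-0.02,0,0,0,0,0,-0.035,0,0,0,0.001,0.01,-0.035,0,0,0,0.005,0.035,-0.035,0,0,0,0.009,0.06,-0.035,0,0,0,0.011,0.075,-0.035,0,0,0],
)

```text
t: 6.8
tool_pos: [0.5158, 0.1009, 0.1903]
orientation: [0.986, 0.165, 0.001, 0.0]
ft_force: [0.6, 0.6, 1.0]
width: 0.0006
```

```bash
python3 - <<'E'
from h import *; from rig import ctrl
s=ctrl.sense();print(s['t'],s['tool_pos'],s['ft_force']);Rt=R.from_quat(s['orientation'])
for x in ([0.5429,0.0455,0.158],[0.5612,0.2105,0.158]):print(Rt.inv().apply(np.array(x)-s['tool_pos']).round(4))
E
```

```text
6.8 [0.51582175 0.10086037 0.19034406] [0.55612433 0.58248109 0.98518592]
[0.0076 0.0611 0.0324]
[ 0.0785 -0.089   0.0323]
```

send_rows(
  rows=[0.002,0.015,0,0,0,0,0.004,0.035,0,0,0,0,0.007,0.053,0,0,0,0,0.008,0.061,0,0,0,0,0.008,0.061,0.003,0,0,0,0.008,0.061,0.01,0,0,0,0.008,0.061,0.017,0,0,0,0.008,0.061,0.022,0,0,0,0.008,0.061,0.025,0,0,0,0.008,0.061,0.025,0,0,0],
)

```text
t: 8.05
tool_pos: [0.5431, 0.0459, 0.1651]
orientation: [0.986, 0.165, 0.0, 0.0]
ft_force: [-0.1, -0.3, 0.1]
width: 0.0006
```

send_rows(
  rows=[0,0,0.003,0,0,0,0,0,0.005,0,0,0,0,0,0.007,0,0,0,0,0,0.009,0,0,0,0,0,0.01,0,0,0,0,0,0.011,0,0,0,0,0,0.011,0,0,0,0,0,0.011,0,0,0,0,0,0.011,0,0,0,0,0,0.011,0,0,0],
)

```text
t: 9.3
tool_pos: [0.5432, 0.0458, 0.1542]
orientation: [0.986, 0.165, 0.0, 0.0]
ft_force: [-0.7, -0.1, 4.1]
width: 0.0005
```

send_rows(
  rows=[0,0,0,0,0,0,0,0,0,0,0,0,0,0,-0.006,0,0,0,0,0,-0.02,0,0,0,0,0,-0.035,0,0,0,0.005,-0.01,-0.036,0,0,0,0.016,-0.035,-0.036,0,0,0,0.031,-0.065,-0.036,0,0,0,0.044,-0.093,-0.036,0,0,0,0.052,-0.11,-0.036,0,0,0],
)

```text
t: 10.55
tool_pos: [0.5563, 0.1688, 0.19]
orientation: [0.986, 0.166, 0.0, 0.0]
ft_force: [-0.1, 0.1, -0.1]
width: 0.0008
```

```bash
python3 - <<'E'
from h import *; from rig import ctrl
s=ctrl.sense();print(s['t'],s['tool_pos'],s['ft_force']);Rt=R.from_quat(s['orientation'])
print(Rt.inv().apply(np.array([0.5612,0.2105,0.158])-s['tool_pos']).round(4))
E
```

```text
10.55 [0.55627726 0.1687699  0.18998619] [-0.11450876  0.06376296 -0.12327441]
[ 0.0183 -0.0379  0.032 ]
```

send_rows(
  rows=[0.006,-0.013,0,0,0,0,0.012,-0.026,0,0,0,0,0.017,-0.036,0,0,0,0,0.018,-0.038,0,0,0,0,0.018,-0.038,0.003,0,0,0,0.018,-0.038,0.01,0,0,0,0.018,-0.038,0.017,0,0,0,0.018,-0.038,0.022,0,0,0,0.018,-0.038,0.025,0,0,0,0.018,-0.038,0.025,0,0,0],
)

```text
t: 11.8
tool_pos: [0.5608, 0.2105, 0.1647]
orientation: [0.986, 0.166, -0.0, 0.0]
ft_force: [-0.1, 1.4, -0.4]
width: 0.0003
```

send_rows(
  rows=[0,0,0.003,0,0,0,0,0,0.005,0,0,0,0,0,0.007,0,0,0,0,0,0.009,0,0,0,0,0,0.01,0,0,0,0,0,0.011,0,0,0,0,0,0.011,0,0,0,0,0,0.011,0,0,0,0,0,0.011,0,0,0,0,0,0.011,0,0,0],
)

```text
t: 13.05
tool_pos: [0.5608, 0.2105, 0.1537]
orientation: [0.986, 0.166, 0.0, 0.0]
ft_force: [-0.6, 0.1, 3.5]
width: 0.0007
```

send_rows(
  rows=[0,0,0,0,0,0,0,0,0,0,0,0,0,0,-0.006,0,0,0,0,0,-0.02,0,0,0,0,0,-0.045,0,0,0,0,0,-0.075,0,0,0,0,0,-0.105,0,0,0,0,0,-0.13,0,0,0,0,0,-0.14,0,0,0,0,0,-0.14,0,0,0],
)

```text
t: 14.3
tool_pos: [0.5609, 0.2106, 0.2943]
orientation: [0.986, 0.166, 0.001, 0.0]
ft_force: [-1.4, 0.2, -1.0]
width: 0.0006
```

```bash
python3 - <<'E'
from h import *; from rig import ctrl
P={k:np.array(v) for k,v in ctrl.camera_params('wrist').items()}
s=ctrl.sense();p,d=ctrl.camera('wrist');print(s['t'],s['tool_pos'],s['ft_force'])
X=np.array([[0.4805,0.1704,0.074],[0.5429,0.0455,0.074],[0.5612,0.2105,0.074]])
E=P['extrinsics'];uv=cv2.projectPoints(X,cv2.Rodrigues(E[:3,:3])[0],E[:3,3],P['K'],P['distortion'])[0][:,0]
for x,(u,v) in zip(X,uv):
    u,v=round(u),round(v)
    if 3<u<637 and 3<v<397:
        z=np.median(d[v-2:v+3,u-2:u+3]);print((u,v),'depth',z,'expected',(E[:3,:3]@x+E[:3,3])[2])
ctrl.camera('top');print(ctrl.search_frame('top','spare_board')[:1])
E
```

```text
14.3 [0.5609365  0.21059074 0.29433624] [-1.37766325  0.20823221 -1.00123975]
(331, 265) depth 0.08061284 expected 0.33630977330747736
(462, 249) depth 0.3308301 expected 0.33152218881143813
(320, 183) depth 0.3117034 expected 0.31208765073933553
[{'at': [0.5498, 0.1287, 0.061], 'score': 0.73}]
```

```bash
python3 -c "
from rig import ctrl
print(ctrl.sign_off())"
```

```text
the job is handed in; nothing more can be done
None
```

I touched all three studs in the order given: corner, then long edge, then short edge. The fingers were closed and pointing down, and I handed the job in with them lifted about 136 mm above the studs, at about 14.4 s on the robot's clock. Sign-off reports no verdict.

| Stud | Force at the end of the press (N) | Measured offset from stud centre |
|---|---|---|
| Corner | 3.6 | about 1 mm |
| Long edge | 4.1 | under 1 mm |
| Short edge | 3.5 | under 1 mm |

- **Rest time:** I held each press for at least half a second.
- **Stud positions:** they came from the top camera, with measured spacings of 139.6 mm and 90.2 mm against the stated 140 and 90. The wrist camera agreed to about 1 px.
- **Board rise:** afterwards, the wrist camera's depth put the long-edge and short-edge studs within 1 mm of their original height. The corner stud was hidden behind the gripper in that picture, so I did not check it directly.
- **Spare board:** the last network search did not confirm where it lies, because its best match was the board in the fixture. My paths stayed well above it or well away from it, and no unexpected force showed.

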